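# Hook a tape measure out from under a machine guard

## Task

The yellow tape measure has slid in under the fixed red mesh guard. Take the orange-handled hooked rod, reach in through the slot at the bottom of the guard's front, catch the tape measure from behind and gently draw it out until all of it lies a few centimetres in front of the guard; move it with the hook only, never with the gripper, and do not strike the guard. Then lay the hooked rod back with its handle on the blue pad, lying along the pad with the hook pointing away from the robot, and leave the two thread cones standing where they are.

Things in the scene. Friction and masses are not known exactly. Their poses are not given: they have to be found in the camera images.
- guard: Fixed red mesh guard, 190 deep, 270 wide, 115 mm high (side flanges 14 mm more). Origin: middle of its front opening, on the table; x into the guard (away from the robot), y left, z up. Front slot open from the table to 59 mm, mesh above. Solid sides: inside, y is -127 to 127 mm. Mesh top. Roller at x 133 to 167 mm, underside 61 mm up; back open below 62 mm. Nothing else inside.
- measure_mid (a point): Centre of the yellow and black tape measure lying flat under the guard: rounded block 60 x 60 mm along its x and y, 32 mm high, 170 g; this point is 16 mm over its underside; z up. Starts wholly under the guard, 50 to 85 mm behind its front and 15 to 55 mm left of its middle line, turned any way; slides freely.
- hook_grip (a point): Middle of the orange handle of the hooked rod (130 g): handle 100 mm long (x), 22 wide (y, grip here), 34 high (z); underside 17 mm below. At the start 23 mm over the table. x along the rod to the hook, y to the side the toe points (left), z up. Steel rod 8 mm thick, bends down 11 mm between x = 85 and 125 mm, runs straight on to the hook. A wire loop ends at x = -67 mm.
- hook_toe (a point): Middle of the hook's toe, 8 mm thick: 235 mm ahead of hook_grip, 32 mm left, 11 mm lower; axes as hook_grip. From hook_grip the toe runs left from the rod (y = 0) to y = 66 mm, its tip leaning 8 mm back to the handle: inner face (handle side) at x = 234 mm by the rod, 226 mm at the tip; far face at 242 mm. Rod and toe span 2 to 10 mm above the level of the handle's underside.
- pad_top (a point): Centre of the top of the fixed blue rubber pad, 150 mm along x, 90 mm along y, 6 mm high, with two white lines along its edges; x along the pad, away from the robot, z up. The handle lies on it at the start, the rod and hook reaching out past its far end.
- thread_black: Black thread cone standing on the table, 48 mm wide, 56 mm high; origin at the centre of its foot. Bystander.
- thread_rust: Rust-brown thread cone standing on the table, 48 mm wide, 56 mm high; origin at the centre of its foot. Bystander.
- tape_measure: The tape measure as a whole; origin on its underside, 2 mm along x and -4 mm along y from measure_mid.
- hook: The hooked rod as a whole; origin on the underside of the handle, 17 mm below hook_grip.

How it is judged:
By the outcome, as a careful person would: the job done as asked, in the order asked, and still so for the second after the job is handed in, with the robot touching nothing.
It also fails if it takes over 54 s, if anything falls off the work surface, if the arm or the gripper's body presses on something with over 40 N, if the wrist force passes 120 N, or if a joint passes its speed limit or range.

## Robot

A 6-joint arm with a two-finger parallel gripper is mounted at the origin on a cart in front of the work surface, level with it; the furniture and walls round the work are solid. World frame = base frame: x ahead of the robot, y to its left, z up, the work surface at z = 0. Lengths are in m, angles in rad, forces in N, time in s.
With the tool pointing down it reaches from about 0.375 to 0.9 m from the base axis. Payload 3.1 kg.
Tool frame: the origin (TCP) lies between the finger pads; the fingertips stand 8 mm ahead of it and the grasp point (between the pads) lies 11 mm behind it; z points along the fingers, y is the line along which they close (so a half turn about z gives the same grasp; the last joint's range is limited). The gripper opens to 87 mm and grips with 3 to 60 N. Pads are 19 mm wide; open, the fingers measure 117 mm over their backs; the gripper's body (75 mm by 190 mm) begins 51 mm behind the grasp point.
Start: joints at [-1.375, 0.527, 1.433, -0, 1.181, -0.178], TCP at [0.229, -0.582, 0.231] pointing down, gripper open.
Joint ranges: [-3.08, 3.08], [-0.75, 2.2], [0.22, 2.44], [-1.43, 4.57], [0, 2.65], [-2.85, 2.85]. Speed limits (rad/s): [2.79, 2.79, 3.14, 3.14, 3.14, 3.14].

## Interface

Orientations are given as a unit quaternion [x, y, z, w].
In Python, from rig import robot, vision, job gives the robot as it stands.
- The arm moves only by the shell command python3 -m handwheel 'ROWS' [OPENING] [FORCE]. ROWS is JSON, a list of rows, each a list of 4 numbers: the shift along the tool's x, y, z as a fraction of full scale, then the turn about the tool's z as a fraction of full scale. A call has 1 to 20 rows; each row is the pose to reach, as a shift and turn from the pose commanded when the call began, along the tool's axes at that moment, turning the shorter way round; what a row does not reach only later rows make up. Full scale, the value 1, is 300 mm for a shift and 2 pi rad for a turn. A row lasts 1/12 s, in which the tool goes at most 41.7 mm and 7.16 degrees, less where a joint would pass 70% of its speed; a pose out of reach is approached as far as the arm can. A call with a number of a shift or a turn outside -1 to 1 is refused whole. A call with a gripper value outside its range is refused whole. OPENING is the opening in per cent of the stroke, from 0 (shut) to 100 (fully open), set as the call begins (- or left out, the last holds). The fingers move at their own pace and stop on an object; FORCE is the grip in N (left out, the last holds). Time passes only in rows, so rows that repeat a pose let the fingers close. It gives the time, the measured TCP pose, the force, the opening and the grip force at its end, in the units of the state.
- robot.get_obs(): the state, without advancing time (a new reading comes with each control period).
- vision.camera(name): name is "side" or "top"; returns a dict with "frame" (480x640x3 uint8, red, green, blue), "K" (3x3 intrinsics, pixels), "cam_to_world" (4x4, takes a point from camera to world coordinates). Camera axes: x right, y down, z forward; pixel columns grow to the right and rows downward; lengths in m; the calibration is good to about 2 mm. A picture is of the moment at which its call begins. There is no depth.
- job.hand_in(): hands the job in; it is judged then, once.
Trained networks look in the newest picture that a camera, given by its name, has taken for a name from the list of things; names that differ only in an ending like _2 or _b are one class to them, and where a whole thing is asked for, a point or a joint stands for the part that bears it (a point fixed in the world has none). Each returns a list of dicts, best first, with "conf" (0 to 1); they miss things now and then, are a little off and sometimes report something else, mostly with a low value. They report only what shows in the picture. A call takes as long as a camera call.
- vision.look_for(camera, label): "point" ([row, column] in pixels, amid what is visible of it).
- vision.outline_of(camera, label): "mask" (480x640 bool, what is visible of it) and "point" ([row, column] in pixels, amid what is visible of it).
The state is a dict: "time": time; "q": joint angles; "joint_velocities": joint speeds; "joint_torque": joint torques, N m; "position": TCP position; "tool_rot": TCP orientation; "ft_force": force on the tool from outside, world axes, zero at the start; "moment": the same for the moment, N m; "grip_width": finger opening in m; "grip_force": force on a finger pad.
Only numpy, scipy, OpenCV 4.12 (cv2) and the standard library are available. Lean on these libraries where they do the work, as an engineer would, in place of code of your own. Each camera call takes 0.05 s, during which the arm holds its last target. There are 200 camera calls.

## Working session

There is one attempt and no reset: what is moved stays moved. The work goes in short steps, Python scripts to look and compute and a shell command to move; the robot and the scene stay as the last step left them, time stands still between calls to the robot, and variables do not carry over. Pictures are saved under pics/ and viewed, at most 10 in all, crops included, and the job is handed in when it is done.

```bash
mkdir -p pics
cat > h.py <<'E'
import numpy as np, cv2
from rig import robot, vision, job
def ray(c,rc):
    K,T=c["K"],np.array(c["cam_to_world"]); d=np.linalg.inv(K)@[rc[1],rc[0],1]
    return T[:3,3], T[:3,:3]@d
def at(c,rc,z):
    o,d=ray(c,rc); return o+d*(z-o[2])/d[2]
def tri(c1,p1,c2,p2):
    o1,d1=ray(c1,p1);o2,d2=ray(c2,p2)
    s=np.linalg.lstsq(np.c_[d1,-d2],o2-o1,rcond=None)[0]
    a,b=o1+s[0]*d1,o2+s[1]*d2; return (a+b)/2,np.linalg.norm(a-b)
def proj(c,p):
    T=np.linalg.inv(np.array(c["cam_to_world"])); q=c["K"]@(T[:3,:3]@p+T[:3,3]); return q[1]/q[2],q[0]/q[2]
E
python3 - <<'E'
from h import *
np.set_printoptions(precision=3,suppress=True)
c={n:vision.camera(n) for n in("top","side")}
for n in c:
    cv2.imwrite(f"pics/{n}0.png",c[n]["frame"][:,:,::-1]); print(n,np.array(c[n]["cam_to_world"]),c[n]["K"][0])
for l in["guard","measure_mid","tape_measure","hook_grip","hook_toe","pad_top","thread_black","thread_rust","hook"]:
    for n in c:
        r=vision.look_for(n,l); print(l,n,[(np.round(x["point"]),round(x["conf"],2),at(c[n],x["point"],0.02)) for x in r[:2]])
o=robot.get_obs(); print(o["position"],o["tool_rot"],o["grip_width"],o["time"])
E
```

```text
top [[ 0.017 -0.984  0.177  0.435]
 [-1.    -0.021 -0.02  -0.079]
 [ 0.024 -0.176 -0.984  1.063]
 [ 0.     0.     0.     1.   ]] [613.161   0.    319.357]
side [[ 1.    -0.011  0.006  0.614]
 [-0.012 -0.635  0.772 -0.828]
 [-0.005 -0.772 -0.635  0.646]
 [ 0.     0.     0.     1.   ]] [537.457   0.    319.111]
guard top [(array([109., 419.]), 0.58, array([ 0.858, -0.275,  0.02 ]))]
guard side [(array([327., 451.]), 0.7, array([ 0.821, -0.273,  0.02 ])), (array([227., 243.]), 0.63, array([ 0.476, -0.014,  0.02 ]))]
measure_mid top [(array([150., 391.]), 0.69, array([ 0.781, -0.226,  0.02 ]))]
measure_mid side [(array([311., 419.]), 0.58, array([ 0.776, -0.238,  0.02 ]))]
tape_measure top [(array([151., 390.]), 0.9, array([ 0.777, -0.223,  0.02 ])), (array([312., 270.]), 0.3, array([ 0.489, -0.019,  0.02 ]))]
tape_measure side [(array([308., 420.]), 0.83, array([ 0.779, -0.231,  0.02 ]))]
hook_grip top [(array([310., 266.]), 0.85, array([ 0.492, -0.012,  0.02 ]))]
hook_grip side [(array([225., 243.]), 0.7, array([ 0.474, -0.009,  0.02 ]))]
hook_toe top [(array([313., 269.]), 0.94, array
[... 195 characters left out ...]
ray([244., 239.]), 0.79, array([ 0.473, -0.067,  0.02 ]))]
thread_black top [(array([141., 259.]), 0.8, array([0.79, 0.01, 0.02]))]
thread_black side [(array([207., 414.]), 0.6, array([0.81 , 0.044, 0.02 ]))]
thread_rust top [(array([139., 220.]), 0.88, array([0.792, 0.078, 0.02 ])), (array([150., 394.]), 0.58, array([ 0.78, -0.23,  0.02]))]
thread_rust side [(array([191., 403.]), 0.55, array([0.796, 0.102, 0.02 ]))]
hook top [(array([312., 268.]), 0.86, array([ 0.49 , -0.016,  0.02 ])), (array([152., 394.]), 0.16, array([ 0.777, -0.231,  0.02 ]))]
hook side [(array([228., 242.]), 0.84, array([ 0.474, -0.017,  0.02 ]))]
[ 0.229 -0.582  0.231] [0.982 0.186 0.    0.   ] 0.08707388322284369 1.0
```

View pics/top0.png

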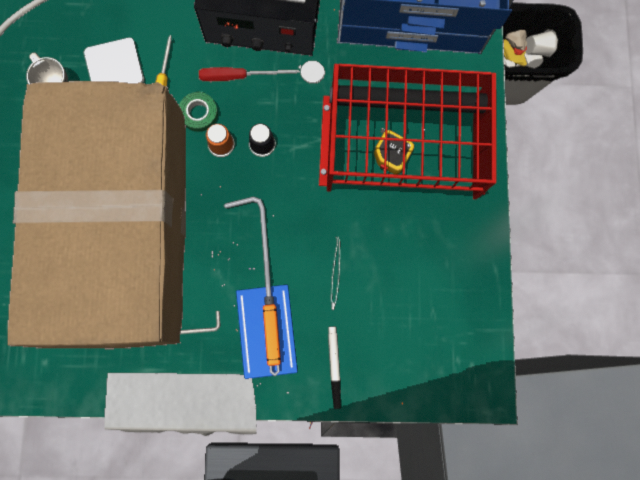

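View pics/side0.png

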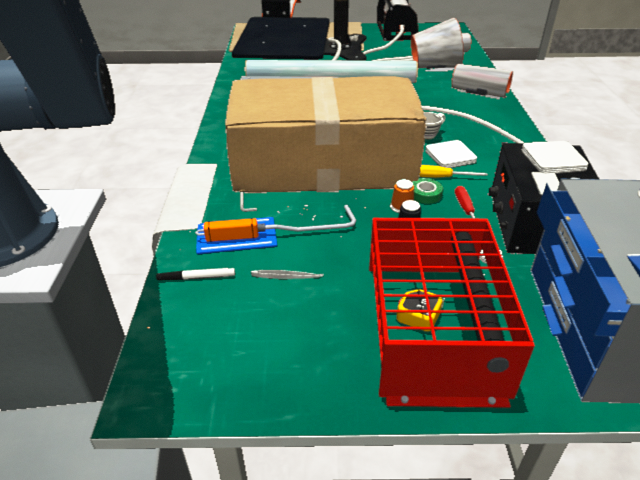

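Top view: the orange handle is at about (335,272) on the blue pad, the rod's corner at (200,262) and the toe tip at (206,228). The guard spans columns 325–495 and rows 65–190, with the tape at (150,395) and the cones at (140,220) and (140,260). The side view agrees, with the tape at (310,420). Next I'll fit the handle, pad and guard poses.

Run:
```python
from h import *
np.set_printoptions(precision=4,suppress=True)
c={n:vision.camera(n) for n in("top","side")}
def big(m):
    n,l,s,_=cv2.connectedComponentsWithStats(m.astype(np.uint8)); i=1+np.argmax(s[1:,4]); return l==i
M={}
for n in c:
    hsv=cv2.cvtColor(c[n]["frame"],cv2.COLOR_RGB2HSV); H,S,V=hsv[...,0],hsv[...,1],hsv[...,2]
    win=np.zeros(H.shape,bool)
    if n=="top": win[190:400,190:320]=1
    else: win[190:270,190:370]=1
    orange=big((H>8)&(H<22)&(S>150)&(V>90)&win); blue=big((H>100)&(H<125)&(S>120)&win)
    M[n]=(orange,blue)
    for nm,m in(("orange",orange),("blue",blue)):
        ys,xs=np.nonzero(m); r=cv2.minAreaRect(np.c_[xs,ys].astype(np.float32)); print(n,nm,m.sum(),np.mean(ys),np.mean(xs),r)
    print(n,"toe/hook",[ (x["point"],x["conf"]) for x in vision.look_for(n,"hook_toe")])
# triangulate orange centroid
cen=lambda m:np.array(np.nonzero(m)).mean(1)
print("grip tri",tri(c["top"],cen(M["top"][0]),c["side"],cen(M["side"][0])))
m=M["top"][0]; ys,xs=np.nonzero(m); P=np.array([at(c["top"],(y,x),.035)[:2] for y,x in zip(ys,xs)]); w,v=np.linalg.eigh(np.cov(P.T)); print("handle c",P.mean(0),"yaw",np.degrees(np.arctan(v[1,1]/v[0,1])))
r=cv2.minAreaRect(np.c_[xs,ys].astype(np.float32))
m=M["top"][1]; ys,xs=np.nonzero(m); P=np.array([at(c["top"],(y,x),.006)[:2] for y,x in zip(ys,xs)]); r=cv2.minAreaRect((P*1000).astype(np.float32)); print("pad",r)
# steel rod points in top
for n in("top",):
    a=cv2.resize(c[n]["frame"][50:205,300:520],None,fx=3.6,fy=3.6,interpolation=cv2.INTER_CUBIC); cv2.imwrite("pics/g1.png",a[:,:,::-1])
    b=cv2.resize(c[n]["frame"][185:385,190:320],None,fx=3,fy=3,interpolation=cv2.INTER_CUBIC)
    s=cv2.resize(c["side"]["frame"][190:420,345:545],None,fx=2,fy=2,interpolation=cv2.INTER_CUBIC)
    can=np.zeros((600,795,3),np.uint8); can[:600,:390]=b; can[:460,395:795]=s; cv2.imwrite("pics/h1.png",can[:,:,::-1])
```

```text
top orange 746 334.5040214477212 271.2774798927614 ((271.3058776855469, 334.4764404296875), (60.820316314697266, 12.501527786254883), 85.60128784179688)
top blue 2053 331.56600097418413 253.02825133950316 ((253.77859497070312, 332.7164611816406), (89.99980926513672, 29.622339248657227), 85.45195770263672)
top toe/hook [([312.8, 266.7], 0.56)]
side orange 996 229.1074297188755 230.59036144578315 ((230.54998779296875, 229.1499786376953), (19.097429275512695, 53.07398223876953), 85.60128784179688)
side blue 906 242.53421633554083 237.29470198675497 ((235.68197631835938, 240.8957061767578), (18.54559326171875, 81.00879669189453), 84.95755004882812)
side toe/hook [([224.4, 247.2], 0.95)]
grip tri (array([ 0.4525, -0.0226,  0.0215]), np.float64(0.0006452699569271967))
handle c [ 0.4521 -0.0234] yaw 6.433280881621877
pad ((455.7781066894531, 8.280746459960938), (150.89842224121094, 50.657745361328125), 6.421140193939209)
```

View pics/g1.png

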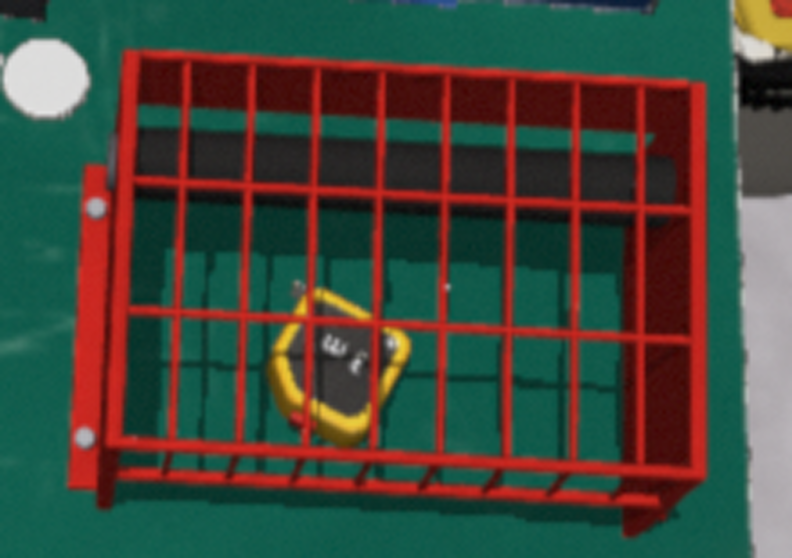

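View pics/h1.png

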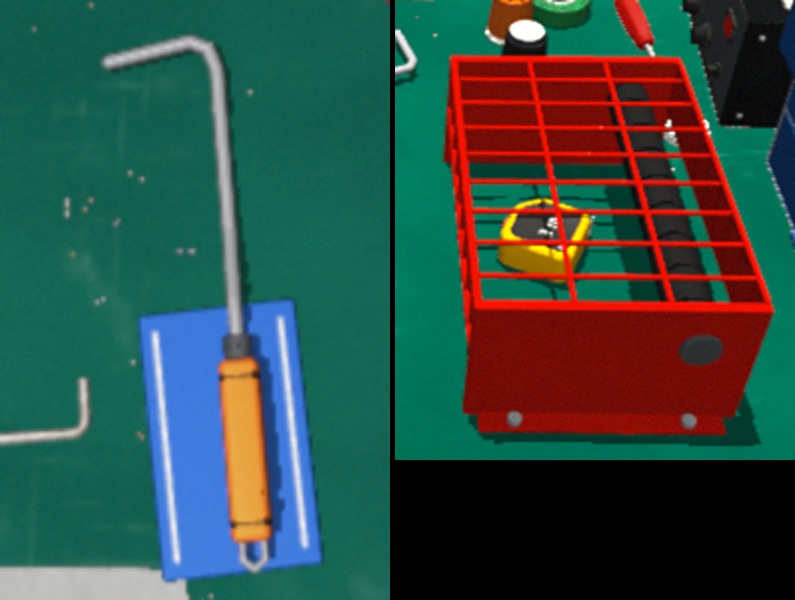

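Run:
```python
from h import *
np.set_printoptions(precision=4,suppress=True)
c=vision.camera("top"); s=vision.camera("side")
g=lambda x,y,z:at(c,(y/3.6+50,x/3.6+300),z)
print("guard top FL FR BL BR");
for x,y in((108,450),(705,478),(125,52),(706,85)): print(g(x,y,.115))
print("feet L R",g(103,505,0),g(632,533,0))
gs=lambda x,y,z:at(s,(y/2+190,(x-395)/2+345),z)
print("side view: top FR BR FL BL");
for x,y in((480,303),(770,308),(452,58),(682,58)): print(gs(x,y,.115))
print("side base FR",gs(466,410,0.0))
h=lambda x,y,z:at(c,(y/3+185,x/3+190),z)[:2]
print("pad",[h(x,y,.006) for x,y in((142,315),(293,298),(322,562),(168,580))], np.mean([h(x,y,.006) for x,y in((142,315),(293,298),(322,562),(168,580))],0))
print("handle ends",h(240,358,.03),h(251,540,.03),"rod corner(outer)",h(212,40,.012),"toe tip",h(105,62,.012),"rod",h(236,330,.03),h(221,110,.012))
# tape top face outline
for x,y in((315,290),(410,345),(350,445),(275,370),(300,410)): print("tape",g(x,y,.028))
for n,k in(("top",c),("side",s)):
  for l in("tape_measure","thread_black","thread_rust"):
    r=vision.outline_of(n,l)
    if r: 
        m=r[0]["mask"]; ys,xs=np.nonzero(m); print(n,l,m.sum(),at(k,(ys.mean(),xs.mean()),.02),ys.min(),ys.max(),xs.min(),xs.max(),r[0]["point"])
```

```text
guard top FL FR BL BR
[ 0.7041 -0.1136  0.115 ]
[ 0.6976 -0.3803  0.115 ]
[ 0.8934 -0.1187  0.115 ]
[ 0.8849 -0.3871  0.115 ]
feet L R [ 0.7085 -0.1158  0.    ] [ 0.7004 -0.3794  0.    ]
side view: top FR BR FL BL
[ 0.7036 -0.38    0.115 ]
[ 0.8863 -0.387   0.115 ]
[ 0.7092 -0.1203  0.115 ]
[ 0.8978 -0.1238  0.115 ]
side base FR [ 0.7025 -0.3797  0.    ]
pad [array([0.5269, 0.0387]), array([ 0.5383, -0.0474]), array([ 0.3904, -0.0676]), array([0.3792, 0.0182])] [ 0.4587 -0.0145]
handle ends [ 0.5019 -0.0194] [ 0.4025 -0.0286] rod corner(outer) [0.688  0.0038] toe tip [0.6734 0.0656] rod [ 0.5174 -0.0167] [ 0.6464 -0.0028]
tape [ 0.8128 -0.2177  0.028 ]
tape [ 0.7857 -0.2644  0.028 ]
tape [ 0.7342 -0.2346  0.028 ]
tape [ 0.7713 -0.198   0.028 ]
tape [ 0.7513 -0.2102  0.028 ]
top tape_measure 1072 [ 0.7754 -0.2269  0.02  ] 130 173 374 413 [152.2, 390.6]
top thread_black 699 [0.7927 0.0061 0.02  ] 124 155 249 275 [141.8, 260.4]
top thread_rust 677 [0.7911 0.0801 0.02  ] 124 155 206 233 [141.8, 220.6]
side tape_measure 1071 [ 0.7756 -0.2348  0.02  ] 289 326 397 443 [306.1, 420.2]
side thread_black 345 [0.8014 0.0366 0.02  ] 200 217 399 421 [210.1, 412.7]
side thread_rust 511 [0.7927 0.0928 0.02  ] 179 211 391 414 [192.1, 402.7]
```

The first pose estimates:

| Thing | World position (m) | Yaw |
|---|---|---|
| Guard origin | (0.7045, -0.248) | -1.4° |
| Tape centre | (0.775, -0.229), i.e. guard (0.070, 0.021) | – |
| Handle | (0.452, -0.024) | 6.4° |
| Pad | (0.459, -0.014) | about 7° |

Triangulation puts the handle at z 0.0215. I'll write a helper that gives move sizes in tool axes, then set out.

```bash
cat > go.py <<'E'
import sys,json
from h import *
from scipy.spatial.transform import Rotation as R
# target x y z yaw(deg of tool x); prints fractions from the measured pose
a=[float(v) for v in sys.argv[1:]]
o=robot.get_obs(); M=R.from_quat(o["tool_rot"]).as_matrix()
yaw=np.degrees(np.arctan2(M[1,0],M[0,0])); d=M.T@(np.array(a[:3])-o["position"])/.3
print("pos",np.round(o["position"],4),"yaw",round(yaw,2),"shift",np.round(d,4),"turn",round(-((a[3]-yaw+180)%360-180)/360,4),"t",round(o["time"],2),"q",np.round(o["q"],2))
E
python3 go.py 0.452 -0.024 0.12 6.4; python3 go.py 0.34 -0.30 0.18 6.4
```

```text
pos [ 0.2288 -0.5816  0.2305] yaw 21.47 shift [ 1.3726 -1.4573  0.3685] turn 0.0419 t 1.6 q [-1.37  0.53  1.43  0.    1.18 -0.18]
pos [ 0.2288 -0.5816  0.2305] yaw 21.47 shift [ 0.6884 -0.7378  0.1685] turn 0.0419 t 1.6 q [-1.37  0.53  1.43  0.    1.18 -0.18]
```

```bash
python3 -m handwheel '[[0.69,-0.74,0.17,0.042],[0.69,-0.74,0.17,0.042],[0.69,-0.74,0.17,0.042],[0.69,-0.74,0.17,0.042],[0.69,-0.74,0.17,0.042],[0.69,-0.74,0.17,0.042],[0.69,-0.74,0.17,0.042],[0.69,-0.74,0.17,0.042],[0.69,-0.74,0.17,0.042],[0.69,-0.74,0.17,0.042]]' 70; python3 go.py 0.452 -0.024 0.10 6.4
```

```text
time: 2.43
position: [0.3407, -0.2988, 0.1798]
tool_rot: [0.998, 0.057, 0.0, 0.0]
ft_force: [1.1, -0.3, 0.2]
grip_width: 0.0611
grip_force: 0.0
pos [ 0.3407 -0.2988  0.1798] yaw 6.49 shift [ 0.4722 -0.8685  0.2652] turn 0.0003 t 2.43 q [-0.97  0.38  1.91 -0.    0.85  0.49]
```

```bash
python3 -m handwheel '[[0.472,-0.868,0.265,0],[0.472,-0.868,0.265,0],[0.472,-0.868,0.265,0],[0.472,-0.868,0.265,0],[0.472,-0.868,0.265,0],[0.472,-0.868,0.265,0],[0.472,-0.868,0.265,0],[0.472,-0.868,0.265,0],[0.472,-0.868,0.265,0],[0.472,-0.868,0.265,0],[0.472,-0.868,0.265,0]]'; python3 go.py 0.452 -0.024 0.02 6.4
python3 - <<'E'
from h import *
s=vision.camera("side"); a=cv2.resize(s["frame"][130:290,140:390],None,fx=3.2,fy=3.2,interpolation=cv2.INTER_CUBIC); cv2.imwrite("pics/s2.png",a[:,:,::-1])
E
```

```text
time: 3.35
position: [0.453, -0.0264, 0.1003]
tool_rot: [0.998, 0.055, 0.001, 0.0]
ft_force: [0.2, 0.6, -0.2]
grip_width: 0.0609
grip_force: 0.0
pos [ 0.453  -0.0264  0.1003] yaw 6.28 shift [-0.0028 -0.0086  0.2677] turn -0.0003 t 3.35 q [-0.31  0.53  1.97 -0.    0.63  1.16]
```

View pics/s2.png

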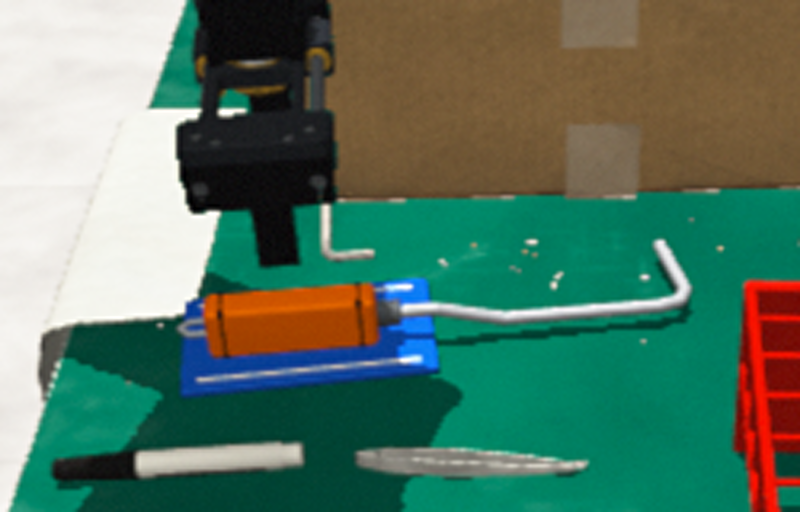

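The side view shows the fingers above the handle's middle, straddling it. The handle lies flat on the pad, and the toe tip is at about (660,242) in the crop. I'll descend and grip.

```bash
python3 -m handwheel '[[-0.003,-0.008,0.06,0],[-0.003,-0.008,0.12,0],[-0.003,-0.008,0.18,0],[-0.003,-0.008,0.22,0],[-0.003,-0.008,0.25,0],[-0.003,-0.008,0.268,0],[-0.003,-0.008,0.268,0],[-0.003,-0.008,0.268,0],[-0.003,-0.008,0.268,0]]' && python3 -m handwheel '[[0,0,0,0],[0,0,0,0],[0,0,0,0],[0,0,0,0],[0,0,0,0],[0,0,0,0],[0,0,0,0],[0,0,0,0]]' 0 45; python3 go.py 0.452 -0.024 0.12 6.4
```

```text
time: 4.15
position: [0.4513, -0.0229, 0.0202]
tool_rot: [0.998, 0.055, 0.001, 0.0]
ft_force: [0.4, 0.1, -0.4]
grip_width: 0.0607
grip_force: 0.0
time: 4.82
position: [0.451, -0.0224, 0.0197]
tool_rot: [0.998, 0.055, 0.0, 0.0]
ft_force: [0.2, -0.3, 1.0]
grip_width: 0.0215
grip_force: 45.0
pos [ 0.451  -0.0224  0.0197] yaw 6.36 shift [ 0.0028  0.0055 -0.3344] turn -0.0001 t 4.82 q [-0.3   0.71  2.01  0.    0.42  1.16]
```

```bash
python3 -m handwheel '[[0,0,-0.08,0],[0,0,-0.16,0],[0,0,-0.24,0],[0,0,-0.33,0],[0,0,-0.33,0],[0,0,-0.33,0]]'; python3 go.py 0.415 -0.19 0.12 -1.5;  python3 go.py 0.415 -0.343 0.12 -1.5
```

```text
time: 5.32
position: [0.4516, -0.0226, 0.1196]
tool_rot: [0.998, 0.055, 0.001, 0.001]
ft_force: [-0.6, -0.3, -0.9]
grip_width: 0.0216
grip_force: 45.0
pos [ 0.4516 -0.0226  0.1196] yaw 6.36 shift [-0.1831  0.541  -0.001 ] turn 0.0218 t 5.32 q [-0.3   0.49  1.96 -0.    0.68  1.16]
pos [ 0.4516 -0.0226  0.1196] yaw 6.36 shift [-2.3970e-01  1.0478e+00 -6.0000e-04] turn 0.0218 t 5.32 q [-0.3   0.49  1.96 -0.    0.68  1.16]
```

```bash
python3 -m handwheel '[[-0.1,0.02,0,0.005],[-0.18,0.1,0,0.01],[-0.19,0.2,0,0.022],[-0.2,0.3,0,0.022],[-0.21,0.4,0,0.022],[-0.22,0.5,0,0.022],[-0.225,0.6,0,0.022],[-0.23,0.7,0,0.022],[-0.235,0.8,0,0.022],[-0.24,0.9,0,0.022],[-0.24,1,0,0.022],[-0.24,1,0,0.022],[-0.24,1,0,0.022]]'; python3 go.py 0.415 -0.343 0.04 -1.5
```

```text
time: 6.4
position: [0.4119, -0.3296, 0.1168]
tool_rot: [1.0, -0.015, -0.001, -0.001]
ft_force: [-0.6, 0.9, -1.6]
grip_width: 0.0217
grip_force: 45.0
pos [ 0.4119 -0.3296  0.1168] yaw -1.71 shift [0.012  0.0448 0.2559] turn -0.0006 t 6.4 q [-0.89  0.57  1.78  0.    0.8   0.71]
```

```bash
python3 -m handwheel '[[0.012,0.045,0.08,0],[0.012,0.045,0.16,0],[0.012,0.045,0.24,0],[0.012,0.045,0.256,0],[0.012,0.045,0.256,0],[0.012,0.045,0.256,0],[0.012,0.045,0.256,0]]'
python3 - <<'E'
from h import *
c=vision.camera("top");s=vision.camera("side"); o=robot.get_obs(); p=o["position"]; print(p)
g=np.array([p[0],p[1],p[2]+.003]); y=np.radians(-1.5)
def w(a,b,z): return g+np.array([a*np.cos(y)-b*np.sin(y),a*np.sin(y)+b*np.cos(y),z])
A=c["frame"].copy();B=s["frame"].copy()
for im,k in((A,c),(B,s)):
  for a,b in((238,0),(230,66),(130,0)):
    r,cc=proj(k,w(a/1e3,b/1e3,-.011)); print(round(r,1),round(cc,1)); im[int(round(r)),int(round(cc))]=(255,0,255)
A=cv2.resize(A[140:340,300:500],None,fx=2,fy=2); B=cv2.resize(B[240:440,245:445],None,fx=2,fy=2)
cv2.imwrite("pics/s3.png",np.hstack([A,B])[:,:,::-1])
E
```

```text
time: 6.98
position: [0.4162, -0.342, 0.0427]
tool_rot: [1.0, -0.013, 0.0, 0.0]
ft_force: [0.1, 0.0, -0.7]
grip_width: 0.0217
grip_force: 45.0
[ 0.41642317 -0.34251757  0.0430934 ]
218.8 464.2
221.6 426.0
281.4 464.1
362.0 345.8
326.6 339.5
361.3 269.4
```

View pics/s3.png

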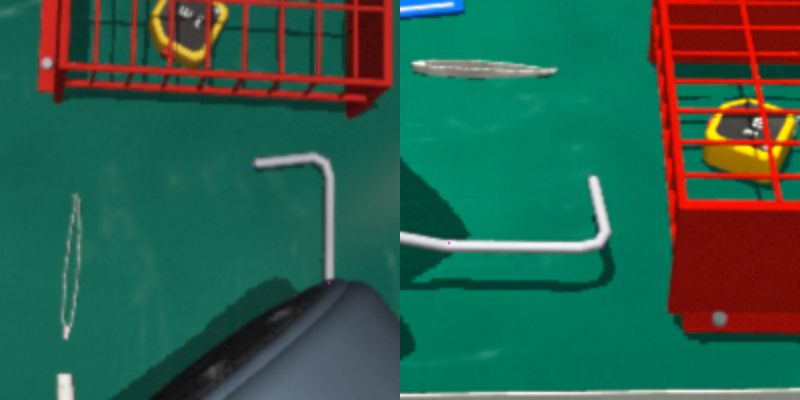

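The marked model points match the hook within a pixel or two: in the crop the tip is at (255,163) top and (593,178) side, so there is no sag. I'll lower it and go in to the right of the tape.

```bash
python3 -m handwheel '[[0,0,0.03,0],[0,0,0.06,0],[0,0,0.077,0],[0,0,0.077,0],[0.05,0,0.077,0],[0.1,0,0.077,0],[0.15,0,0.077,0],[0.2,0,0.077,0],[0.25,0,0.077,0],[0.3,0,0.077,0],[0.35,0,0.077,0],[0.4,0,0.077,0],[0.45,0,0.077,0],[0.5,0,0.077,0],[0.55,0,0.077,0],[0.58,0,0.077,0],[0.607,0,0.077,0],[0.607,0,0.077,0],[0.607,0,0.077,0]]'; python3 go.py 0.599 -0.274 0.02 -1.5
python3 - <<'E'
from h import *
c=vision.camera("top");s=vision.camera("side")
A=cv2.resize(c["frame"][50:210,310:510],None,fx=2,fy=2); B=cv2.resize(s["frame"][210:410,345:545],None,fx=2,fy=2)
cv2.imwrite("pics/s4.png",np.hstack([np.vstack([A,np.zeros((80,400,3),np.uint8)]),B])[:,:,::-1])
E
```

```text
time: 8.67
position: [0.5974, -0.3468, 0.0184]
tool_rot: [1.0, -0.013, -0.001, -0.0]
ft_force: [-0.0, -0.1, -1.0]
grip_width: 0.0214
grip_force: 45.0
pos [ 0.5974 -0.3468  0.0184] yaw -1.54 shift [-0.0012 -0.2428 -0.0053] turn -0.0001 t 8.67 q [-0.69  0.87  1.38 -0.    0.89  0.91]
```

View pics/s4.png

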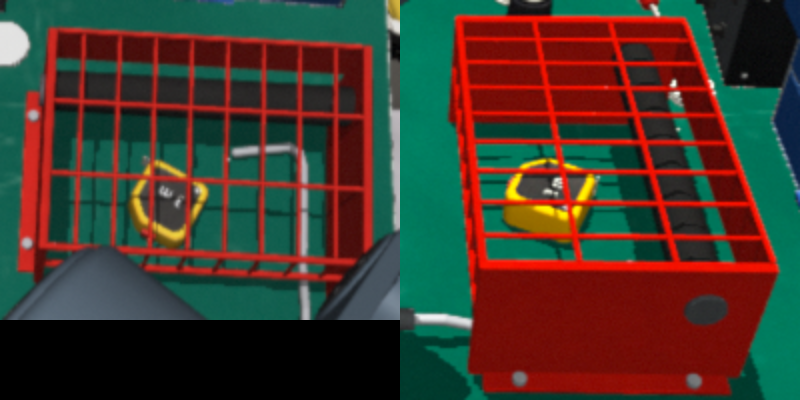

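Toe tip at (230,155) in the top crop, still right of the tape and beyond its far corner at (155,160), with the rod clear of both walls. Next I'll go slightly deeper, sweep left behind the tape and pull gently.

```bash
python3 -m handwheel '[[0.01,0,-0.005,0],[0.02,0,-0.005,0],[0.02,-0.03,-0.005,0],[0.02,-0.06,-0.005,0],[0.02,-0.09,-0.005,0],[0.02,-0.12,-0.005,0],[0.02,-0.15,-0.005,0],[0.02,-0.18,-0.005,0],[0.02,-0.21,-0.005,0],[0.02,-0.24,-0.005,0],[0.02,-0.255,-0.005,0],[0.02,-0.255,-0.005,0],[0.02,-0.255,-0.005,0]]'; python3 go.py 0.599 -0.274 0.02 -1.5
python3 - <<'E'
from h import *
c=vision.camera("top");s=vision.camera("side")
A=cv2.resize(c["frame"][50:210,310:510],None,fx=2,fy=2); B=cv2.resize(s["frame"][210:410,345:545],None,fx=2,fy=2)
cv2.imwrite("pics/s5.png",np.hstack([np.vstack([A,np.zeros((80,400,3),np.uint8)]),B])[:,:,::-1])
E
```

```text
time: 9.85
position: [0.6061, -0.2707, 0.0203]
tool_rot: [1.0, -0.013, 0.0, 0.0]
ft_force: [-0.3, -0.2, -1.5]
grip_width: 0.0217
grip_force: 45.0
pos [ 0.6061 -0.2707  0.0203] yaw -1.53 shift [-0.0234  0.0117  0.001 ] turn -0.0001 t 9.85 q [-0.59  0.84  1.46 -0.    0.84  1.01]
```

View pics/s5.png

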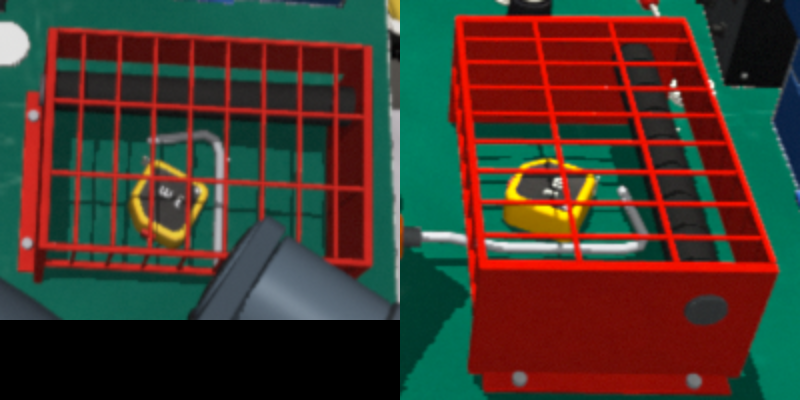

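The toe now lies behind the tape, tip at (150,138) in the top crop, with the rod about 6 mm to its right. I'll move 5 mm more to the left and draw it out slowly.

```bash
python3 -m handwheel '[[0,-0.008,0,0],[0,-0.016,0,0],[-0.02,-0.016,0,0],[-0.04,-0.016,0,0],[-0.05,-0.016,0,0],[-0.06,-0.016,0,0],[-0.07,-0.016,0,0],[-0.085,-0.016,0,0],[-0.1,-0.016,0,0],[-0.12,-0.016,0,0],[-0.14,-0.016,0,0],[-0.16,-0.016,0,0],[-0.18,-0.016,0,0],[-0.2,-0.016,0,0],[-0.215,-0.016,0,0],[-0.225,-0.016,0,0],[-0.23,-0.016,0,0],[-0.23,-0.016,0,0]]'; python3 go.py 0.43 -0.271 0.02 -1.5
python3 - <<'E'
from h import *
c=vision.camera("top");s=vision.camera("side")
for n,k in(("top",c),("side",s)):
    r=vision.outline_of(n,"tape_measure")
    if r: m=r[0]["mask"]; ys,xs=np.nonzero(m); print(n,r[0]["conf"],m.sum(),at(k,(ys.mean(),xs.mean()),.02))
A=cv2.resize(c["frame"][80:240,310:510],None,fx=2,fy=2); B=cv2.resize(s["frame"][210:410,325:525],None,fx=2,fy=2)
cv2.imwrite("pics/s6.png",np.hstack([np.vstack([A,np.zeros((80,400,3),np.uint8)]),B])[:,:,::-1])
E
```

```text
time: 11.45
position: [0.5367, -0.2642, 0.0203]
tool_rot: [1.0, -0.014, -0.0, -0.0]
ft_force: [-0.3, -0.8, -1.9]
grip_width: 0.0214
grip_force: 45.0
pos [ 0.5367 -0.2642  0.0203] yaw -1.58 shift [-0.3549  0.0325  0.0012] turn -0.0002 t 11.45 q [-0.64  0.79  1.64 -0.    0.72  0.95]
top 0.64 941 [ 0.73247545 -0.23461236  0.02      ]
side 0.57 843 [ 0.73682364 -0.23749938  0.02      ]
```

View pics/s6.png

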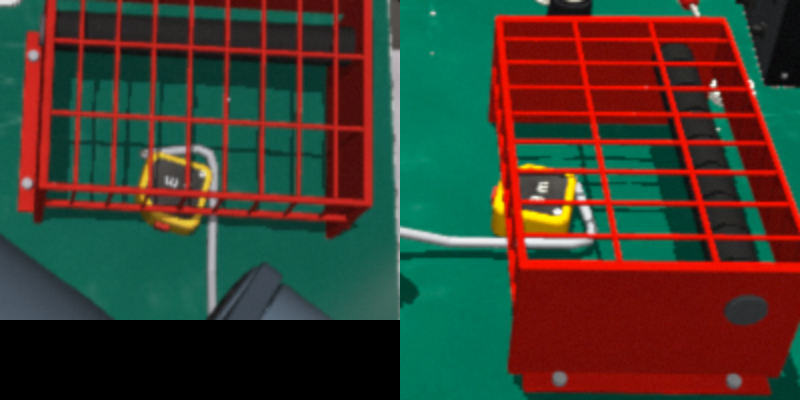

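The tape has squared up in the hook's corner, at about (175,190) in the top crop. I'll keep drawing it out.

```bash
python3 -m handwheel '[[-0.01,0,0,0],[-0.03,0,0,0],[-0.05,0,0,0],[-0.07,0,0,0],[-0.09,0,0,0],[-0.11,0,0,0],[-0.13,0,0,0],[-0.15,0,0,0],[-0.17,0,0,0],[-0.19,0,0,0],[-0.21,0,0,0],[-0.23,0,0,0],[-0.25,0,0,0],[-0.27,0,0,0],[-0.29,0,0,0],[-0.31,0,0,0],[-0.33,0,0,0],[-0.345,0,0,0],[-0.355,0,0,0],[-0.355,0,0,0]]'; python3 go.py 0.43 -0.271 0.02 -1.5
python3 - <<'E'
from h import *
c=vision.camera("top");s=vision.camera("side")
for n,k in(("top",c),("side",s)):
    r=vision.outline_of(n,"tape_measure")
    if r:
        m=r[0]["mask"]; ys,xs=np.nonzero(m); P=np.array([at(k,(y,x),.016)[:2] for y,x in zip(ys,xs)]); print(n,r[0]["conf"],m.sum(),P.mean(0),np.percentile(P,[1,99],axis=0))
E
```

```text
time: 13.32
position: [0.4297, -0.261, 0.0202]
tool_rot: [1.0, -0.014, -0.0, -0.0]
ft_force: [-0.3, -1.0, -1.0]
grip_width: 0.0218
grip_force: 45.0
pos [ 0.4297 -0.261   0.0202] yaw -1.59 shift [0.0019 0.0333 0.0008] turn -0.0003 t 13.32 q [-0.77  0.73  1.88 -0.    0.53  0.83]
top 0.9 945 [ 0.63249647 -0.23394191] [[ 0.59814406 -0.26176068]
 [ 0.66060577 -0.20229059]]
side 0.96 1353 [ 0.62748123 -0.23097589] [[ 0.59389867 -0.26780214]
 [ 0.66111051 -0.19336831]]
```

The tape's rear edge is at x 0.66, about 44 mm in front of the guard. I'll ease the hook off, lift it straight up and go back to the pad.

```bash
python3 -m handwheel '[[0.01,0.006,0,0],[0.025,0.014,0,0],[0.027,0.016,0,0],[0.027,0.016,-0.03,0],[0.027,0.016,-0.08,0],[0.027,0.016,-0.14,0],[0.027,0.016,-0.22,0],[0.027,0.016,-0.3,0],[0.027,0.016,-0.34,0],[0.027,0.016,-0.34,0],[0.027,0.016,-0.34,0]]'; python3 go.py 0.42 -0.262 0.12 -1.5; python3 go.py 0.453 -0.019 0.12 7
python3 - <<'E'
from h import *
c=vision.camera("top")
r=vision.outline_of("top","tape_measure"); m=r[0]["mask"]; ys,xs=np.nonzero(m); P=np.array([at(c,(y,x),.016)[:2] for y,x in zip(ys,xs)]); print(r[0]["conf"],P.mean(0),np.percentile(P,[1,99],axis=0))
E
```

```text
time: 14.43
position: [0.4388, -0.2664, 0.1232]
tool_rot: [1.0, -0.014, 0.001, 0.001]
ft_force: [0.3, 0.9, -1.9]
grip_width: 0.0212
grip_force: 45.0
pos [ 0.4388 -0.2664  0.1232] yaw -1.55 shift [-0.0631 -0.0128  0.0105] turn -0.0001 t 14.43 q [-0.76  0.54  1.81 -0.    0.79  0.83]
pos [ 0.4388 -0.2664  0.1232] yaw -1.55 shift [ 0.0249 -0.8255  0.0096] turn -0.0238 t 14.43 q [-0.76  0.54  1.81 -0.    0.79  0.83]
0.97 [ 0.62607034 -0.23122018] [[ 0.59186555 -0.26344638]
 [ 0.65886331 -0.20054837]]
```

```bash
python3 -m handwheel '[[-0.05,-0.02,0,0],[-0.06,-0.1,0,0],[-0.06,-0.2,0,-0.01],[-0.05,-0.3,0,-0.024],[-0.04,-0.4,0,-0.024],[-0.03,-0.5,0,-0.024],[-0.01,-0.6,0,-0.024],[0.01,-0.7,0,-0.024],[0.02,-0.78,0,-0.024],[0.025,-0.825,0,-0.024],[0.025,-0.825,0,-0.024],[0.025,-0.825,0,-0.024],[0.025,-0.825,0,-0.024]]'; python3 go.py 0.453 -0.019 0.021 7
```

```text
time: 15.62
position: [0.4525, -0.0194, 0.1216]
tool_rot: [0.998, 0.062, -0.001, -0.0]
ft_force: [0.4, 0.1, -2.2]
grip_width: 0.0214
grip_force: 45.0
pos [ 0.4525 -0.0194  0.1216] yaw 7.07 shift [ 0.0023 -0.001   0.3353] turn 0.0002 t 15.62 q [-0.29  0.49  1.96 -0.    0.7   1.16]
```

```bash
python3 -m handwheel '[[0,0,0.07,0],[0,0,0.14,0],[0,0,0.21,0],[0,0,0.27,0],[0,0,0.3,0],[0,0,0.32,0],[0,0,0.33,0],[0,0,0.335,0],[0,0,0.335,0],[0,0,0.335,0]]'; python3 go.py 0.453 -0.019 0.0205 7
```

```text
time: 16.45
position: [0.4533, -0.0192, 0.0224]
tool_rot: [0.998, 0.062, 0.001, 0.0]
ft_force: [-0.3, 0.8, -1.0]
grip_width: 0.0215
grip_force: 45.0
pos [ 0.4533 -0.0192  0.0224] yaw 7.08 shift [-0.001  -0.0009  0.0062] turn 0.0002 t 16.45 q [-0.29  0.7   2.01 -0.    0.43  1.16]
```

```bash
python3 -m handwheel '[[0,0,0.004,0],[0,0,0.007,0],[0,0,0.008,0],[0,0,0.008,0],[0,0,0.008,0]]' && python3 -m handwheel '[[0,0,0,0],[0,0,0,0],[0,0,0,0],[0,0,0,0],[0,0,0,0],[0,0,0,0],[0,0,-0.03,0],[0,0,-0.08,0],[0,0,-0.16,0],[0,0,-0.25,0],[0,0,-0.35,0],[0,0,-0.45,0],[0,0,-0.45,0]]' 65; python3 go.py 0.34 -0.3 0.18 7
```

```text
time: 16.87
position: [0.4531, -0.0191, 0.0197]
tool_rot: [0.998, 0.062, 0.0, 0.0]
ft_force: [-0.7, -0.5, 2.1]
grip_width: 0.022
grip_force: 45.0
time: 17.95
position: [0.4559, -0.0198, 0.1595]
tool_rot: [0.998, 0.062, 0.005, 0.002]
ft_force: [0.4, -0.8, 0.1]
grip_width: 0.0564
grip_force: 0.0
pos [ 0.4559 -0.0198  0.1595] yaw 7.09 shift [-0.498   0.8796 -0.0695] turn 0.0002 t 17.95 q [-0.29  0.42  1.93  0.    0.79  1.16]
```

Now I'll move the arm out of the way and check the scene.

```bash
python3 -m handwheel '[[-0.5,0.88,-0.07,0],[-0.5,0.88,-0.07,0],[-0.5,0.88,-0.07,0],[-0.5,0.88,-0.07,0],[-0.5,0.88,-0.07,0],[-0.5,0.88,-0.07,0],[-0.5,0.88,-0.07,0],[-0.5,0.88,-0.07,0],[-0.5,0.88,-0.07,0],[-0.5,0.88,-0.07,0],[-0.5,0.88,-0.07,0],[-0.5,0.88,-0.07,0]]'
python3 - <<'E'
from h import *
c=vision.camera("top")
cv2.imwrite("pics/end.png",c["frame"][:,:,::-1])
for l in("thread_black","thread_rust","tape_measure"): print(l,vision.look_for("top",l)[:1])
E
```

```text
time: 18.95
position: [0.3366, -0.2974, 0.1751]
tool_rot: [0.998, 0.063, -0.0, -0.001]
ft_force: [0.4, 0.2, -0.0]
grip_width: 0.0568
grip_force: 0.0
thread_black [{'point': [141.6, 258.3], 'conf': 0.92}]
thread_rust [{'point': [140.9, 221.8], 'conf': 0.88}]
tape_measure [{'point': [235.1, 395.6], 'conf': 0.71}]
```

View pics/end.png

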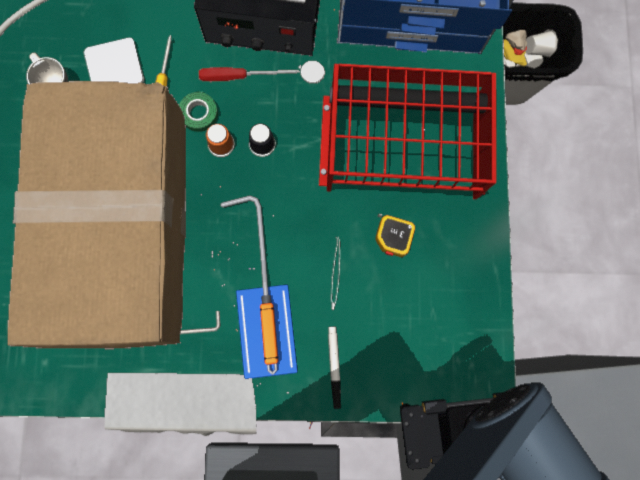

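The tape at (235,396) lies wholly in front of the guard. The handle is on the pad at (333,269), along it, with the hook pointing away, and both cones are unmoved at (141,221) and (141,259).

```bash
python3 -c "
from rig import job
print(job.hand_in())"
```

```text
the job is handed in; nothing more can be done
None
```

The job is handed in: I drew the tape measure out with the hook to about 4 cm in front of the guard, laid the hooked rod back along the blue pad with its hook pointing away, and left both thread cones where they stood.

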